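# Sort the culture dishes from the slide box and cover the dishes

### The arm

A 7-joint arm with a two-finger parallel gripper is mounted at the origin on the work surface. World frame = base frame: x ahead of the robot, y to its left, z up, the work surface at z = 0. Lengths are in m, angles in rad, forces in N, time in s.
With the tool pointing down it reaches from about 0.425 to 0.925 m from the base axis. Payload 6.8 kg.
Tool frame: the origin (TCP) lies midway between the tips of the shut fingers; the grasp point (between the pads) lies r.grip_point_offset behind it (r.grip_point_offset is the distance from the TCP to the grasp point, in m); z points along the fingers, y is the direction in which the jaws open and shut (so a half turn about z gives the same grasp; the last joint's range is limited). The gripper opens to 85 mm and grips with 20 to 120 N. Pads are 22 mm wide; open, the fingers measure 114 mm over their backs; the gripper's body (76 mm by 85 mm) begins 54 mm behind the grasp point. The pads swing forward as they close: fully open they stand 13 mm farther back than shut.
Start: joints at [-1.305, 0.477, 0.022, 1.555, -0.011, 1.109, -0.083], TCP at [0.246, 0.628, 0.231] pointing down, gripper open.
Joint ranges: [-2.96, 2.96], [-0.34, 2.1], [-1.41, 1.46], [0.24, 2.44], [-1.37, 4.51], [0.17, 1.92], [-2.96, 2.96]. Speed limits (rad/s): [2.39, 2.39, 3.14, 3.14, 3.14, 3.14, 3.14].

### API

Orientations are given as a rotation vector (axis times angle).
In Python, from bench import r gives the robot as it stands. The module is installed in compiled form; this text tells all that it offers.
- The arm moves only by the tool play_rows, never from a script. Its argument "deltas" is a list of rows, each a list of 3 entries, a list of its own where there are three numbers: the finger opening in mm, from 0 to 85.4, then the shift along the tool's x, y, z in mm, then the turn, a rotation vector about the tool's x, y, z in rad. A call has 1 to 8 rows; each row is the pose to reach, as a shift and turn from the pose measured when the call began, along the tool's axes at that moment; what a row does not reach only later rows make up. A row lasts 1/8 s, in which the tool goes at most 62.5 mm and 10.7 degrees, less where a joint would pass 70% of its speed; a pose out of reach is approached as far as the arm can. A call with a gripper value outside its range is refused whole. The fingers move at their own pace and stop on an object; "squeeze" is the grip in N (left out, the last holds). Time passes only in rows, so rows that repeat a pose let the fingers close. It gives the time, the measured TCP pose, the force and the opening at its end, in the units of the state.
- r.get_obs(): the state, without advancing time (a new reading comes with each control period).
- r.grab_frame(name): name is "scene" or "top" or "wrist"; returns (picture, depth): 400x640x3 uint8, red, green, blue; 400x640 float32, m along the optical axis (not along the pixel's ray), 0 where there is no reading.
- r.camera_model(name): a dict with "mtx" (3x3 intrinsics, pixels), "D" ([k1, k2, p1, p2, k3] as OpenCV has them; the pictures are not rectified), "rvec" (rotation vector, rad) and "tvec" (3), from world to camera coordinates, as OpenCV has them; the wrist camera has in their place "T_tool_cam" (4x4, takes a point from camera to tool coordinates, whose origin is the TCP and whose axes are the flange's). Camera axes: x right, y down, z forward; pixel columns grow to the right and rows downward; lengths in m; the calibration is good to about 2 mm. A picture is of the moment at which its call begins: read the wrist's pose just before it. camera_model takes no time and is no camera call.
- r.hand_in(): hands the job in, once; it reports no verdict.
The state is a dict: "clock": time; "joints": joint angles; "qvel": joint speeds; "tau": joint torques, N m; "tcp_pos": TCP position; "orientation": TCP orientation; "contact_force": force on the tool from outside, world axes, zero at the start; "moment": the same for the moment, N m; "grip_width": finger opening in m.
Only numpy, scipy, OpenCV 4.12 (cv2) and the standard library are available. Lean on these libraries where they do the work, as an engineer would, in place of code of your own. Each camera call takes 0.05 s, during which the arm holds its last target. There are 200 camera calls.

### The job

Clear the middle of the bench: slide both round culture dishes into the bay whose sign shows a red disc and the blue slide box into the bay whose sign shows a blue rectangle, each wholly inside its bay. Push them along flat without lifting or tipping them (their lids only rest on them). Then close the clear cover of the dish bay fully, leave the other cover standing open, and do not shove anything else on the bench.

Things in the scene. Friction and masses are not known exactly. Their poses are not given: they have to be found in the camera images.
- dish_a: round clear lidded culture dish with pink filling, 60 mm diameter, 15 mm high, about 40 g; origin at the centre of its underside, z up. Loose on the bench
- dish_b: round clear lidded culture dish with amber filling, 60 mm diameter, 15 mm high, about 40 g; origin at the centre of its underside, z up. Loose on the bench
- slide_box: closed rectangular blue slide box with a blank white label, 72 (its x) by 50 (its y) by 20 mm high, about 90 g; origin at the centre of its underside. Loose on the bench, its long side roughly (within about 20 degrees) along world x
- box_corner0 (a point): upright corner of the slide box at its x +36, y +25 mm, at mid-height (10 mm)
- box_corner1 (a point): upright corner of the slide box at its x +36, y -25 mm, at mid-height (10 mm)
- box_corner2 (a point): upright corner of the slide box at its x -36, y +25 mm, at mid-height (10 mm)
- box_corner3 (a point): upright corner of the slide box at its x -36, y -25 mm, at mid-height (10 mm)
- bay_left: white fixed three-walled bay on the bench at the robot's left; origin at bench height in the middle of its clear floor. Its x axis points into the bay, away from the open mouth (about world +y), z up. Clear floor 110 mm deep (x -55 mm at the mouth to +55 mm at the back wall) and 290 mm wide (y -145 to +145 mm); the floor is level with the bench, without a sill. Side and back walls 5 mm thick, 35 mm high; clear cover hinged on top of the back wall
- cover_left (a joint): hinge angle of the clear left cover, rad: 0 = closed, lying level on the walls 37 mm above the bench; at the start about 1.65 to 1.9 (standing up, leaning a little outward), at most 2.0. It closes by tipping the panel from its outer side over towards the mouth and down. The stiff hinge holds it wherever it is left; about 1 to 2 N at the free edge moves it
- cover_left_hinge (a point): middle of the left cover's hinge line, 57.5 mm behind the bay's origin along the bay's x and 37 mm above the bench; the line runs along the bay's y. The panel is 115 mm from hinge to free edge, 300 mm long, 4 mm thick, with blue edges
- cover_left_edge (a point): middle of the left cover's free edge (115 mm from the hinge)
- bay_right: white fixed three-walled bay on the bench at the robot's right; origin at bench height in the middle of its clear floor. Its x axis points into the bay, away from the open mouth (about world -y), z up. Clear floor 110 mm deep (x -55 mm at the mouth to +55 mm at the back wall) and 290 mm wide (y -145 to +145 mm); the floor is level with the bench, without a sill. Side and back walls 5 mm thick, 35 mm high; clear cover hinged on top of the back wall
- cover_right (a joint): hinge angle of the clear right cover, rad: 0 = closed, lying level on the walls 37 mm above the bench; at the start about 1.65 to 1.9 (standing up, leaning a little outward), at most 2.0. It closes by tipping the panel from its outer side over towards the mouth and down. The stiff hinge holds it wherever it is left; about 1 to 2 N at the free edge moves it
- cover_right_hinge (a point): middle of the right cover's hinge line, 57.5 mm behind the bay's origin along the bay's x and 37 mm above the bench; the line runs along the bay's y. The panel is 115 mm from hinge to free edge, 300 mm long, 4 mm thick, with blue edges
- cover_right_edge (a point): middle of the right cover's free edge (115 mm from the hinge)
- sign_dish: fixed white tile 50 x 70 mm, 10 mm high, with a raised red disc; it lies on the bench just outside the near side wall (on the robot's side) of the bay that is for dishes, about 190 mm from that bay's origin; origin at its underside's centre
- sign_box: the same kind of tile with a raised blue rectangle, beside the bay that is for slide boxes
- pen: black marker pen with a red cap, 130 mm long along its x, 15 mm thick, lying down, loose bystander, to be left alone
- cap: blue screw cap, loose bystander, to be left alone; origin at its underside's centre, 38 mm diameter, 18 mm high
- timer: white timer, loose bystander, to be left alone; origin at its underside's centre, 50 x 60 x 16 mm
- tip_box: pipette tip box, loose bystander, to be left alone; origin at its underside's centre, 80 x 120 x 50 mm
- beaker: glass beaker, loose bystander, to be left alone; origin at its underside's centre, 48 mm diameter, 60 mm high

How it is judged:
By the outcome, as a careful person would: the job done as asked, in the order asked, and still so for the second after the job is handed in, with the robot touching nothing.
It also fails if it takes over 72 s, if anything falls off the work surface, if the arm or the gripper's body presses on something with over 40 N, if the wrist force passes 120 N, or if a joint passes its speed limit or range.

## Working session

There is one attempt and no reset: what is moved stays moved. The work goes in short steps, Python scripts to look and compute and a tool call to move; the robot and the scene stay as the last step left them, time stands still between calls to the robot, and variables do not carry over. Pictures are saved under pics/ and viewed, about 8 in all and at most 12, crops included, and the job is handed in when it is done.

Besides the shell and the picture viewer there is one more tool, called after ">>>" as a command line: name --argument value ..., lists and objects as JSON in quotes. play_rows: Moves the arm, as the interface text tells. Its arguments: {"type":"object","properties":{"deltas":{"type":"array"},"squeeze":{"type":"number"}},"required":["deltas"]}

```bash
mkdir -p pics
cat > h.py <<'E'
import numpy as np, cv2
from bench import r
def grab(n):
    o=r.get_obs(); im,d=r.grab_frame(n); return o,im,d
def w2c(n):
    c=r.camera_model(n); R=cv2.Rodrigues(np.array(c['rvec'],float))[0]; return c,R,np.array(c['tvec'],float).ravel()
def pix2w(n,pts,z=None,d=None):
    c,R,t=w2c(n); pts=np.array(pts,float).reshape(-1,1,2)
    u=cv2.undistortPoints(pts,np.array(c['mtx']),np.array(c['D'])).reshape(-1,2)
    ray=np.c_[u,np.ones(len(u))]
    C=-R.T@t; D=ray@R
    if z is not None: s=(z-C[2])/D[:,2]
    else: s=np.array([d[int(p[0,1]),int(p[0,0])] for p in pts])
    return C+D*s[:,None]
def w2pix(n,P):
    c,R,t=w2c(n); return cv2.projectPoints(np.array(P,float).reshape(-1,1,3),np.array(c['rvec'],float),t,np.array(c['mtx']),np.array(c['D']))[0].reshape(-1,2)
def cloud(n,d):
    v,u=np.nonzero(d>0); c,R,t=w2c(n)
    q=cv2.undistortPoints(np.c_[u,v].astype(float).reshape(-1,1,2),np.array(c['mtx']),np.array(c['D'])).reshape(-1,2)
    P=np.c_[q,np.ones(len(q))]*d[v,u][:,None]
    return u,v,(P-t)@R
def save(f,im,crop=None,s=1):
    if crop: x0,y0,x1,y1=crop; im=im[y0:y1,x0:x1]
    cv2.imwrite('pics/'+f,cv2.resize(im[...,::-1],None,fx=s,fy=s,interpolation=cv2.INTER_CUBIC))
E
python3 - <<'E'
from h import *
o,im,d=grab('top'); save('top0.png',im,s=1.25); np.savez('top0.npz',im=im,d=d)
o,im,d=grab('scene'); save('scene0.png',im,s=1.25); np.savez('scene0.npz',im=im,d=d)
for n in('top','scene'):
    c,R,t=w2c(n); print(n,-R.T@t,R[2],c['mtx'])
print(o, r.grip_point_offset); print(r.camera_model('wrist')['T_tool_cam'])
E
```

```text
top [ 0.41970435 -0.01112829  0.99077812] [ 0.1499237   0.02613516 -0.98835208] [[406.09819872   0.         313.17480664]
 [  0.         406.09819872 203.38515306]
 [  0.           0.           1.        ]]
scene [1.3560035  0.18695644 0.56647217] [-0.835446   -0.19525557 -0.51371708] [[455.00992405   0.         316.40839667]
 [  0.         455.00992405 193.20621632]
 [  0.           0.           1.        ]]
{'clock': 0.05, 'joints': array([-1.30511785,  0.47779289,  0.02233561,  1.55641611, -0.01147662,
        1.10931124, -0.08308017]), 'qvel': array([-8.00210471e-05, -9.40640837e-05, -6.44426802e-04, -2.15641310e-03,
       -1.40586630e-03, -5.13749603e-04,  5.66188264e-04]), 'tau': array([ 5.61801557e-03, -5.98309350e+01,  1.61598567e+00, -2.82257563e+01,
        1.28903298e-02,  5.20760921e-03,  3.96336600e-05]), 'tcp_pos': array([0.24627241, 0.62785072, 0.2303454 ]), 'orientation': array([-5.83597395e-01, -3.08672275e+00,  2.81156817e-03]), 'contact_force': array([-0.34478831,  0.42105421, -0.63446781]), 'moment': array([ 0.02237988, -0.01902672, -0.00081421]), 'grip_width': 0.08526657521551632} 0.0187
[[-3.13697659e-04 -9.50690297e-01 -3.10141679e-01  7.86399077e-02]
 [ 9.99999925e-01 -2.27916858e-04 -3.12822485e-04  2.21437164e-04]
 [ 2.26710784e-04 -3.10141754e-01  9.50690297e-01 -1.43352887e-01]
 [ 0.00000000e+00  0.00000000e+00  0.00000000e+00  1.00000000e+00]]
```

View pics/top0.png

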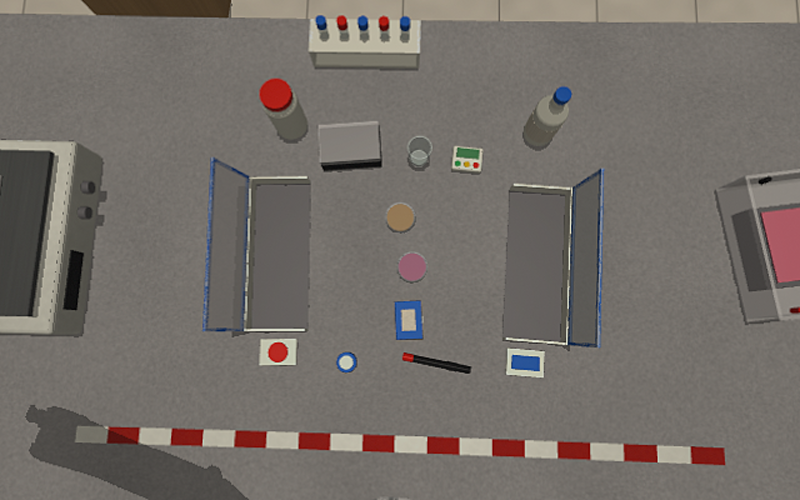

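View pics/scene0.png

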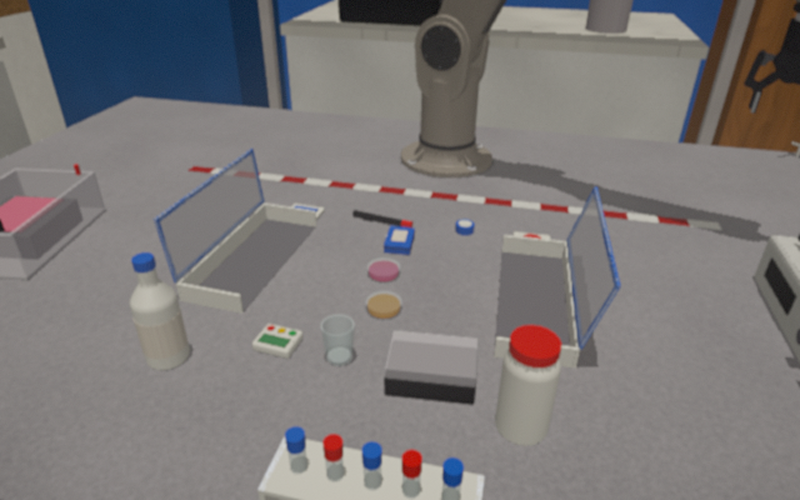

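The red disc sign is beside the left bay, at (278,352) in the 800-px view, and the blue rectangle sign is beside the right bay at (525,363). The dishes are at (400,217) for amber and (411,267) for pink, and the box is at (409,320), just above the pen. Both covers stand open.

Run:
```python
from h import *
f=np.load('top0.npz'); d=f['d']; im=f['im']; f2=np.load('scene0.npz')
S=1/1.25
def P(u,v,z): return pix2w('top',[[u*S,v*S]],z=z)[0].round(3)
for n,u,v,z in [('amber',400,217,.013),('pink',411.5,267,.013),('box',409,320,.02),('cap',346,362,.018),('pencap',404,357,.012),('penend',470,370,.012),('timer',466,159,.016),('beaker',420,152,.03),
 ('L nearwall mouth top',306,331,.035),('L near back',247,331,.035),('L far mouth',309,179,.035),('L far back',250,179,.035),
 ('R near mouth',504,341,.035),('R near back',567,345,.035),('R far mouth',513,186,.035),('R far back',571,190,.035)]:
    print(n,P(u,v,z))
# segment box, dishes
h=cv2.cvtColor(im,cv2.COLOR_RGB2HSV)
u0,v0,u1,v1=[int(a*S) for a in (385,295,432,345)]
m=np.zeros(h.shape[:2],np.uint8); m[v0:v1,u0:u1]=((h[...,1]>120)&(h[...,0]>95)&(h[...,0]<125))[v0:v1,u0:u1]
c=max(cv2.findContours(m,0,2)[0],key=cv2.contourArea); c=cv2.convexHull(c)
w=pix2w('top',c.reshape(-1,2),z=.02)[:,:2].astype(np.float32)
rc=cv2.minAreaRect(w*1000); print('box rect',rc, cv2.boxPoints(rc).round())
for nm,img in(('top',f),('scene',f2)):
    u,v,X=cloud(nm,img['d'])
    # edges of covers & obstacles, heights
    for side in(1,-1):
        m=(X[:,1]*side>.15)&(X[:,1]*side<.45)&(X[:,0]>.4)&(X[:,0]<.75)&(X[:,2]>.13)&(X[:,2]<.17)
        if m.sum(): print(nm,side,'edge',m.sum(),np.median(X[m],0).round(3))
    m=(X[:,1]>.36)&(X[:,1]<.75)&(X[:,0]>.2)&(X[:,0]<.8)&(X[:,2]>.05)&(X[:,2]<.3)
    if m.sum(): print(nm,'oven',m.sum(),np.percentile(X[m],[2,50,98],axis=0).round(3))
h=cv2.cvtColor(im,cv2.COLOR_RGB2HSV)
```

```text
amber [0.643 0.    0.013]
pink [ 0.544 -0.025  0.013]
box [ 0.442 -0.022  0.02 ]
cap [0.36  0.094 0.018]
pencap [ 0.372 -0.015  0.012]
penend [ 0.352 -0.139  0.012]
timer [ 0.763 -0.128  0.016]
beaker [ 0.771 -0.036  0.03 ]
L nearwall mouth top [0.416 0.17  0.035]
L near back [0.413 0.28  0.035]
L far mouth [0.709 0.18  0.035]
L far back [0.707 0.296 0.035]
R near mouth [ 0.408 -0.198  0.035]
R near back [ 0.404 -0.313  0.035]
R far mouth [ 0.704 -0.217  0.035]
R far back [ 0.698 -0.327  0.035]
box rect ((442.50054931640625, -20.222850799560547), (71.19349670410156, 49.114646911621094), 3.8935787677764893) [[405.   2.]
 [409. -47.]
 [480. -42.]
 [476.   7.]]
top 1 edge 1071 [0.556 0.32  0.143]
top -1 edge 1059 [ 0.548 -0.33   0.147]
top oven 9742 [[0.408 0.607 0.055]
 [0.585 0.643 0.093]
 [0.749 0.72  0.116]]
scene 1 edge 728 [0.601 0.322 0.142]
scene -1 edge 970 [ 0.585 -0.331  0.142]
scene oven 1451 [[0.23  0.568 0.051]
 [0.464 0.611 0.084]
 [0.566 0.642 0.297]]
```

```bash
cat > go.py <<'E'
import sys; from h import *
from scipy.spatial.transform import Rotation as Ro
# usage: go.py x y z(mm) azimuth_of_tool_x(deg)  -> tool delta mm, rotvec
x,y,z,a=map(float,sys.argv[1:5]); o=r.get_obs(); R=Ro.from_rotvec(o['orientation'])
a=np.radians(a); X=np.array([np.cos(a),np.sin(a),0]); Z=np.array([0,0,-1.]); T=Ro.from_matrix(np.c_[X,np.cross(Z,X),Z])
print('t',round(o['clock'],2),'pos',(o['tcp_pos']*1000).round(1),'F',o['contact_force'].round(1),'w',round(o['grip_width']*1000,1))
print('shift',R.inv().apply(np.array([x,y,z])-o['tcp_pos']*1000).round(1),'turn',(R.inv()*T).as_rotvec().round(3), 'tool axes in world rows xyz',R.as_matrix().T.round(3).tolist())
E
python3 go.py 436 50 200 99.7
```

```text
t 0.1 pos [246.3 627.9 230.4] F [-0.3  0.5  0. ] w 85.3
shift [-387.6 -468.7   31.3] turn [-1.000e-03  1.000e-03  1.028e+00] tool axes in world rows xyz [[-0.931, 0.365, -0.0], [0.365, 0.931, -0.002], [-0.0, -0.002, -1.0]]
```

>>> play_rows --deltas '[[30,[-40,-48,3],[0,0,0.13]],[30,[-85,-102,7],[0,0,0.26]],[30,[-130,-157,11],[0,0,0.4]],[30,[-175,-211,14],[0,0,0.53]],[30,[-220,-266,18],[0,0,0.66]],[30,[-265,-320,22],[0,0,0.78]],[30,[-305,-370,25],[0,0,0.9]],[30,[-345,-417,28],[0,0,1.028]]]' --squeeze 20

```text
clock: 1.1
tcp_pos: [0.4019, 0.1519, 0.2051]
orientation: [2.03, 2.397, -0.002]
contact_force: [0.4, 0.7, 0.0]
grip_width: 0.0298
```

```bash
python3 go.py 436 40 70 99.7
```

```text
t 1.1 pos [401.9 151.9 205.1] F [0.4 0.7 0. ] w 29.8
shift [-115.8   15.3  135.2] turn [-0.001  0.001 -0.004] tool axes in world rows xyz [[-0.164, 0.986, -0.001], [0.986, 0.164, -0.001], [-0.0, -0.001, -1.0]]
```

>>> play_rows --deltas '[[30,[-40,5,35],[0,0,0]],[30,[-80,10,70],[0,0,0]],[30,[-115,15,105],[0,0,0]],[30,[-115,15,135],[0,0,0]],[30,[-115,15,135],[0,0,0]]]'

```text
clock: 1.72
tcp_pos: [0.4338, 0.0399, 0.0687]
orientation: [-2.031, -2.395, 0.009]
contact_force: [0.1, 0.4, 0.6]
grip_width: 0.0299
```

```bash
python3 go.py 436 36 3 99.7
python3 - <<'E'
from h import *
o,a,d=grab('top'); o,b,d2=grab('wrist'); 
cv2.imwrite('pics/p3.png',np.vstack([cv2.resize(a[130:320,200:450],(600,456))[:300],cv2.resize(b,(600,300))])[...,::-1]) 
cv2.imwrite('pics/p3.png',np.hstack([cv2.resize(a[140:320,240:400],(400,450)),cv2.resize(b,(400,450))])[...,::-1])
E
```

```text
t 1.73 pos [433.8  39.9  68.7] F [0.1 0.4 0.6] w 29.9
shift [-4.1  1.9 65.7] turn [-0.005  0.002 -0.005] tool axes in world rows xyz [[-0.163, 0.987, -0.002], [0.987, 0.163, -0.005], [-0.005, -0.003, -1.0]]
```

View pics/p3.png

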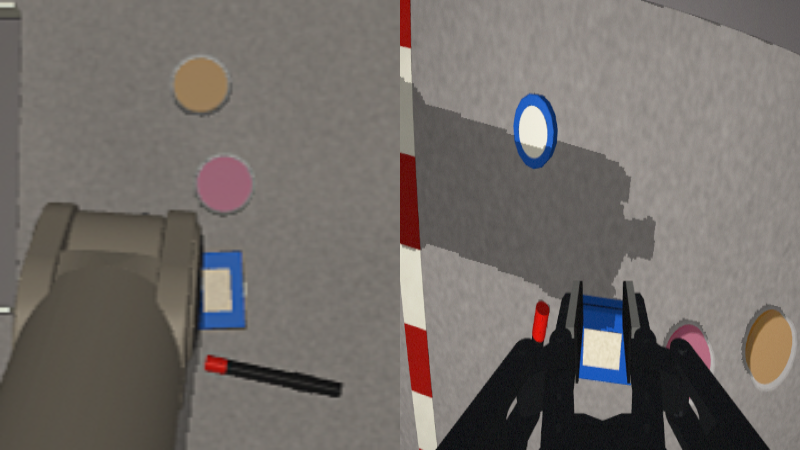

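The wrist view shows the fingers centred on the box, with the pen and the pink dish clear on either side. I'll go down behind the box.

>>> play_rows --deltas '[[30,[-4,2,35],[0,0,0]],[30,[-4,2,58],[0,0,0]],[30,[-4,2,65],[0,0,0]],[30,[-4,2,65],[0,0,0]]]'

```text
clock: 2.33
tcp_pos: [0.4388, 0.0378, 0.0065]
orientation: [2.029, 2.398, -0.0]
contact_force: [0.2, 0.7, 0.5]
grip_width: 0.03
```

```bash
python3 go.py 478 -222 3 99.7
```

```text
t 2.33 pos [438.8  37.8   6.5] F [0.2 0.7 0.5] w 30.0
shift [-262.7   -4.4    3.7] turn [ 0.     0.001 -0.003] tool axes in world rows xyz [[-0.165, 0.986, -0.001], [0.986, 0.165, 0.0], [0.0, -0.001, -1.0]]
```

>>> play_rows --deltas '[[30,[-8,0,3],[0,0,0]],[30,[-18,0,3],[0,0,0]],[30,[-30,0,3],[0,0,0]],[30,[-45,-1,3],[0,0,0]],[30,[-62,-1,3],[0,0,0]],[30,[-80,-2,3],[0,0,0]],[30,[-98,-2,3],[0,0,0]],[30,[-112,-2,3],[0,0,0]]]'

```text
clock: 3.32
tcp_pos: [0.4553, -0.0747, 0.0036]
orientation: [2.031, 2.396, -0.001]
contact_force: [-0.5, 0.8, 1.2]
grip_width: 0.03
```

```bash
python3 go.py 478 -222 3 99.7
python3 - <<'E'
from h import *
o,b,d2=grab('wrist'); o,a,d=grab('top'); 
cv2.imwrite('pics/p4.png',np.hstack([cv2.resize(a[130:320,240:500],(500,365)),cv2.resize(b,(300,365))])[...,::-1])
E
```

```text
t 3.33 pos [455.3 -74.7   3.6] F [-0.5  0.8  1.2] w 30.0
shift [-149.1   -1.8    0.7] turn [ 0.     0.001 -0.004] tool axes in world rows xyz [[-0.164, 0.986, -0.001], [0.986, 0.164, 0.0], [0.0, -0.001, -1.0]]
```

View pics/p4.png

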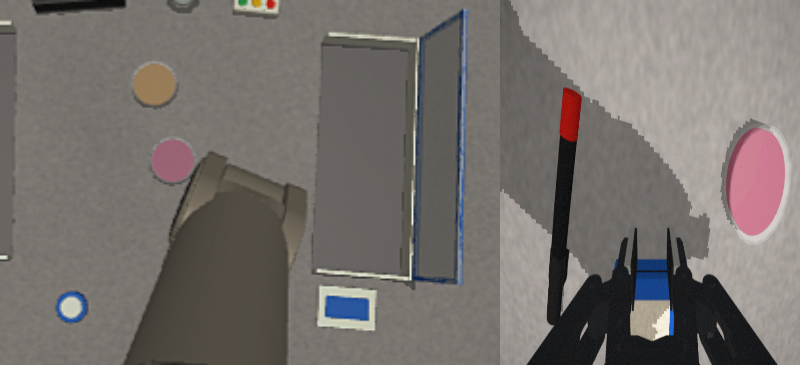

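The box sits square against both fingers, and the pen and the pink dish haven't been touched. I'll keep pushing.

>>> play_rows --deltas '[[30,[-10,0,0],[0,0,0]],[30,[-25,0,0],[0,0,0]],[30,[-43,0,0],[0,0,0]],[30,[-62,0,0],[0,0,0]],[30,[-82,-1,0],[0,0,0]],[30,[-100,-1,0],[0,0,0]],[30,[-115,-1,0],[0,0,0]],[30,[-127,-1,0],[0,0,0]]]'

```text
clock: 4.42
tcp_pos: [0.4753, -0.2016, 0.0039]
orientation: [2.032, 2.394, -0.001]
contact_force: [-0.2, 0.9, 1.5]
grip_width: 0.03
```

>>> play_rows --deltas '[[30,[-8,0,0],[0,0,0]],[30,[-15,0,0],[0,0,0]],[30,[-20,0,0],[0,0,0]],[30,[-23,0,0],[0,0,0]],[30,[-23,0,0],[0,0,0]]]'

```text
clock: 5.05
tcp_pos: [0.4791, -0.2243, 0.0039]
orientation: [2.032, 2.393, -0.001]
contact_force: [0.7, 0.3, 0.1]
grip_width: 0.0299
```

```bash
python3 go.py 478 -222 3 99.7
```

```text
t 5.05 pos [ 479.1 -224.3    3.9] F [0.7 0.3 0.1] w 29.9
shift [ 2.5 -0.7  0.9] turn [ 0.001  0.002 -0.006] tool axes in world rows xyz [[-0.162, 0.987, -0.002], [0.987, 0.162, 0.001], [0.001, -0.002, -1.0]]
```

>>> play_rows --deltas '[[30,[20,0,0],[0,0,0]],[30,[45,0,-10],[0,0,0]],[30,[60,0,-50],[0,0,0]],[30,[60,10,-95],[0,0,0.05]],[30,[90,40,-95],[0,0,0.13]],[30,[120,60,-95],[0,0,0.13]],[30,[128,70,-95],[0,0,0.13]],[30,[128,80,-95],[0,0,0.13]]]'

```text
clock: 6.05
tcp_pos: [0.5368, -0.084, 0.0985]
orientation: [2.182, 2.259, -0.002]
contact_force: [-0.8, -1.3, 0.2]
grip_width: 0.0302
```

```bash
python3 go.py 546 -88 3 92.3
python3 - <<'E'
from h import *
o,a,d=grab('top'); 
cv2.imwrite('pics/p5.png',cv2.resize(a[110:320,240:520],(800,600))[...,::-1])
E
```

```text
t 6.05 pos [536.8 -84.   98.5] F [-0.8 -1.3  0.2] w 30.2
shift [-4.2  9.  95.5] turn [-0.     0.001 -0.006] tool axes in world rows xyz [[-0.035, 0.999, -0.001], [0.999, 0.035, -0.0], [-0.0, -0.001, -1.0]]
```

View pics/p5.png

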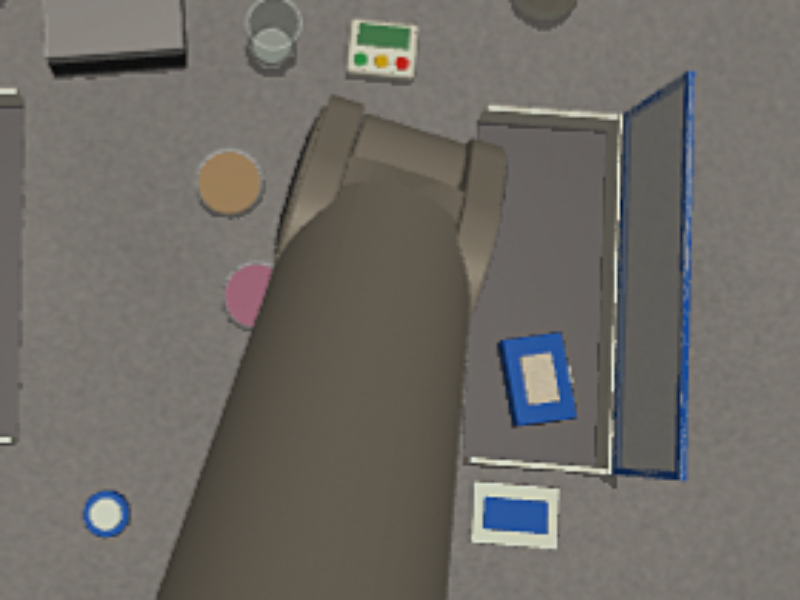

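The blue box, at (540,380), lies wholly inside the right bay and clear of its walls. Next I'll go down behind the pink dish.

>>> play_rows --deltas '[[30,[-4,9,40],[0,0,0]],[30,[-4,9,75],[0,0,0]],[30,[-4,9,93],[0,0,0]],[30,[-4,9,95],[0,0,0]],[30,[-4,9,95],[0,0,0]]]'

```text
clock: 6.72
tcp_pos: [0.5483, -0.0892, 0.0046]
orientation: [2.182, 2.255, 0.001]
contact_force: [-0.2, 0.5, 1.6]
grip_width: 0.0298
```

```bash
python3 go.py 536 186 3 92.3;  python3 - <<'E'
from h import *
o,b,d=grab('wrist'); save('p6.png',b)
E
```

```text
t 6.72 pos [548.3 -89.2   4.6] F [-0.2  0.5  1.6] w 29.8
shift [275.5  -3.2   1. ] turn [ 0.003  0.002 -0.007] tool axes in world rows xyz [[-0.033, 0.999, -0.002], [0.999, 0.033, 0.003], [0.003, -0.002, -1.0]]
```

View pics/p6.png

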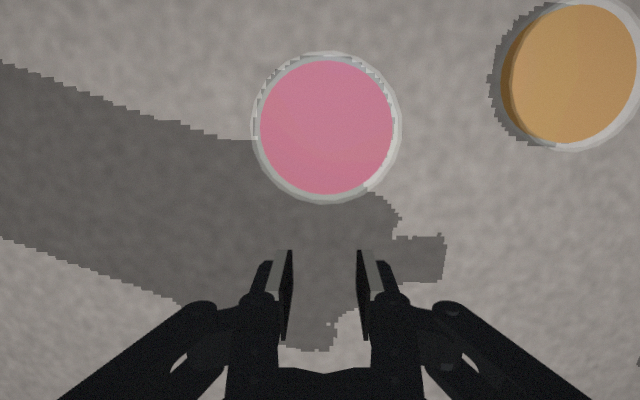

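The pink dish is centred at (327,127), in line with the finger gap at about column 325. I'll push it into the left bay.

>>> play_rows --deltas '[[30,[10,0,1],[0,0,0]],[30,[20,0,1],[0,0,0]],[30,[28,0,1],[0,0,0]],[30,[38,0,1],[0,0,0]],[30,[52,0,1],[0,0,0]],[30,[68,0,1],[0,0,0]],[30,[84,0,1],[0,0,0]],[30,[100,-1,1],[0,0,0]]]'

```text
clock: 7.78
tcp_pos: [0.5442, 0.0122, 0.0036]
orientation: [2.181, 2.255, 0.002]
contact_force: [0.5, -0.5, 0.3]
grip_width: 0.0303
```

>>> play_rows --deltas '[[30,[16,0,0],[0,0,0]],[30,[32,0,0],[0,0,0]],[30,[48,0,0],[0,0,0]],[30,[64,0,0],[0,0,0]],[30,[78,0,0],[0,0,0]],[30,[92,-1,0],[0,0,0]],[30,[104,-1,0],[0,0,0]],[30,[114,-1,0],[0,0,0]]]'

```text
clock: 8.78
tcp_pos: [0.5393, 0.1269, 0.0034]
orientation: [2.181, 2.256, 0.002]
contact_force: [0.4, -0.0, -0.1]
grip_width: 0.0302
```

```bash
python3 go.py 536 186 3 92.3;  python3 - <<'E'
from h import *
o,b,d=grab('wrist'); save('p7.png',b)
E
```

```text
t 8.78 pos [539.3 126.9   3.4] F [ 0.4 -0.  -0.1] w 30.2
shift [59.2 -1.4  0.2] turn [ 0.004  0.002 -0.006] tool axes in world rows xyz [[-0.034, 0.999, -0.002], [0.999, 0.034, 0.004], [0.004, -0.002, -1.0]]
```

View pics/p7.png

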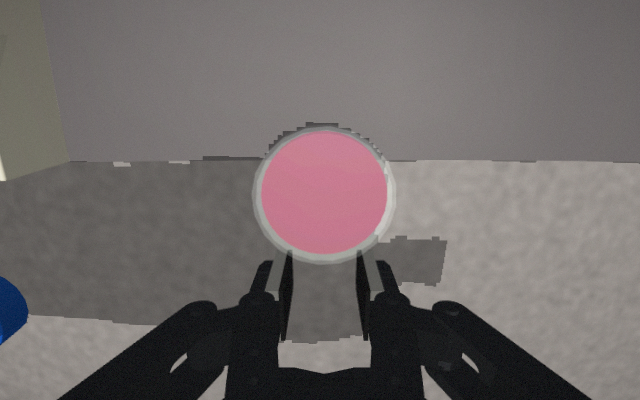

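The dish is nested between the fingers and just crossing the mouth line at row 160. I'll push on to the final depth and then back off.

>>> play_rows --deltas '[[30,[10,0,0],[0,0,0]],[30,[22,0,0],[0,0,0]],[30,[34,0,0],[0,0,0]],[30,[45,-1,0],[0,0,0]],[30,[53,-1,0],[0,0,0]],[30,[58,-1,0],[0,0,0]],[30,[60,-1,0],[0,0,0]],[30,[60,-1,0],[0,0,0]]]'

```text
clock: 9.82
tcp_pos: [0.5362, 0.1883, 0.0032]
orientation: [2.18, 2.258, 0.003]
contact_force: [1.0, -0.0, -1.3]
grip_width: 0.0298
```

>>> play_rows --deltas '[[30,[-20,0,0],[0,0,0]],[30,[-50,0,-15],[0,0,0]],[30,[-95,0,-50],[0,0,0]],[30,[-145,10,-80],[0,0,0]],[30,[-195,45,-80],[0,0,0]],[30,[-240,80,-80],[0,0,0]],[30,[-246,105,-80],[0,0,0]],[30,[-246,105,-80],[0,0,0]]]'

```text
clock: 10.82
tcp_pos: [0.65, -0.0569, 0.0838]
orientation: [2.182, 2.253, 0.002]
contact_force: [0.7, 0.7, 0.1]
grip_width: 0.0296
```

```bash
python3 go.py 645 -62 3 92.3;  python3 - <<'E'
from h import *
o,b,d=grab('top'); save('p8.png',b,(150,100,470,320),2.5)
E
```

```text
t 10.82 pos [650.  -56.9  83.8] F [0.7 0.7 0.1] w 29.6
shift [-4.7 -5.6 80.8] turn [ 0.004  0.002 -0.008] tool axes in world rows xyz [[-0.032, 0.999, -0.002], [0.999, 0.032, 0.004], [0.004, -0.002, -1.0]]
```

View pics/p8.png

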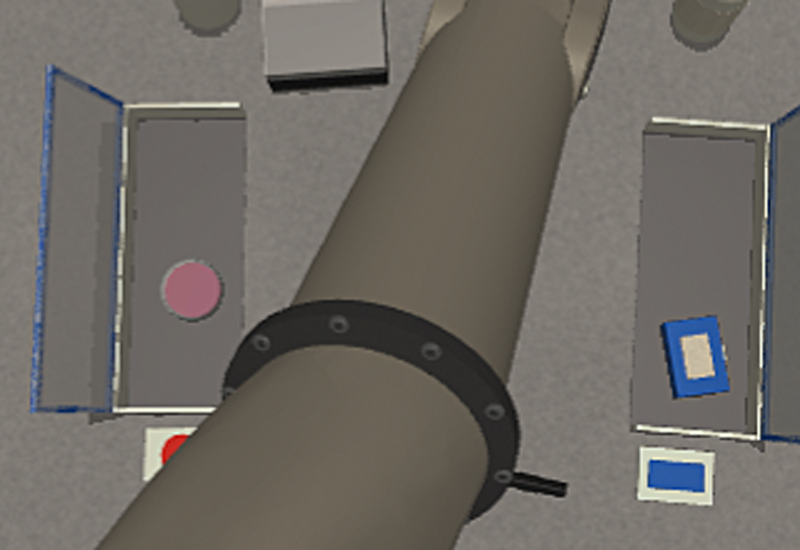

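The pink dish, at (192,290), is well inside the left bay. Next is the amber dish.

>>> play_rows --deltas '[[30,[-5,-5,35],[0,0,0]],[30,[-5,-5,65],[0,0,0]],[30,[-5,-5,79],[0,0,0]],[30,[-5,-5,81],[0,0,0]],[30,[-5,-5,81],[0,0,0]]]'

```text
clock: 11.5
tcp_pos: [0.6446, -0.0608, 0.0034]
orientation: [2.181, 2.256, 0.002]
contact_force: [1.0, -0.2, 0.4]
grip_width: 0.0304
```

```bash
python3 go.py 636 190 3 92.3;  python3 - <<'E'
from h import *
o,b,d=grab('wrist'); save('p9.png',b)
E
```

```text
t 11.5 pos [644.6 -60.8   3.4] F [ 1.  -0.2  0.4] w 30.4
shift [ 2.509e+02 -2.000e-01 -0.000e+00] turn [ 0.004  0.002 -0.007] tool axes in world rows xyz [[-0.033, 0.999, -0.002], [0.999, 0.033, 0.004], [0.004, -0.002, -1.0]]
```

View pics/p9.png

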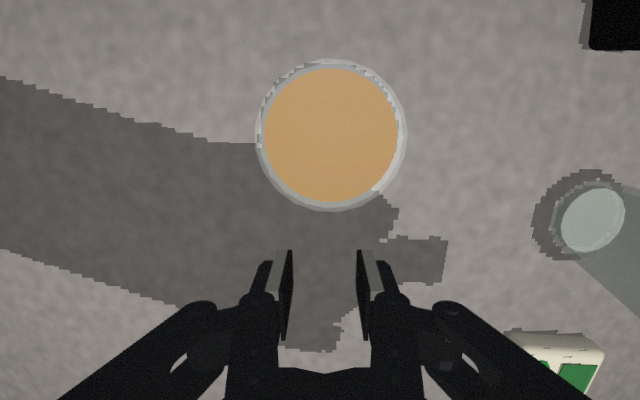

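The amber dish is at column 331 and the finger gap at 325, so I'll shift 2 mm sideways and push.

>>> play_rows --deltas '[[30,[8,2,0],[0,0,0]],[30,[17,2,0],[0,0,0]],[30,[26,2,0],[0,0,0]],[30,[36,2,0],[0,0,0]],[30,[50,2,0],[0,0,0]],[30,[66,2,0],[0,0,0]],[30,[82,2,0],[0,0,0]],[30,[98,2,0],[0,0,0]]]'

```text
clock: 12.55
tcp_pos: [0.6434, 0.0386, 0.0034]
orientation: [2.181, 2.256, 0.003]
contact_force: [0.5, -1.5, 0.5]
grip_width: 0.0299
```

>>> play_rows --deltas '[[30,[16,0,0],[0,0,0]],[30,[32,0,0],[0,0,0]],[30,[48,0,0],[0,0,0]],[30,[64,0,0],[0,0,0]],[30,[78,0,0],[0,0,0]],[30,[90,0,0],[0,0,0]],[30,[100,0,0],[0,0,0]],[30,[108,0,0],[0,0,0]]]'

```text
clock: 13.55
tcp_pos: [0.6398, 0.147, 0.0033]
orientation: [2.181, 2.256, 0.003]
contact_force: [-0.0, -0.3, -0.1]
grip_width: 0.03
```

```bash
python3 go.py 638 191 3 92.3
```

```text
t 13.55 pos [639.8 147.    3.3] F [-0.  -0.3 -0.1] w 30.0
shift [44.  -0.3  0.2] turn [ 0.004  0.002 -0.006] tool axes in world rows xyz [[-0.034, 0.999, -0.002], [0.999, 0.034, 0.004], [0.004, -0.002, -1.0]]
```

>>> play_rows --deltas '[[30,[10,0,0],[0,0,0]],[30,[21,0,0],[0,0,0]],[30,[31,0,0],[0,0,0]],[30,[38,0,0],[0,0,0]],[30,[42,0,0],[0,0,0]],[30,[44,0,0],[0,0,0]],[30,[44,0,0],[0,0,0]]]'

```text
clock: 14.42
tcp_pos: [0.6383, 0.191, 0.0032]
orientation: [2.181, 2.256, 0.003]
contact_force: [-0.5, -0.0, 1.2]
grip_width: 0.0303
```

>>> play_rows --deltas '[[20,[-20,0,0],[0,0,0]],[10,[-50,0,-15],[0,0,0]],[0,[-80,0,-60],[0,0,0]],[0,[-80,-20,-115],[0,0,0]],[0,[-80,-50,-165],[0,0,0]],[0,[-80,-85,-215],[0,0,0]],[0,[-80,-85,-237],[0,0,0]],[0,[-80,-85,-237],[0,0,0]]]'

```text
clock: 15.42
tcp_pos: [0.5559, 0.1059, 0.2427]
orientation: [2.183, 2.251, 0.01]
contact_force: [0.2, 0.2, -0.2]
grip_width: 0.0002
```

```bash
python3 go.py 555 400 240 92.3;  python3 - <<'E'
from h import *
o,b,d=grab('top'); save('p10.png',b,(150,100,470,320),2.5)
for nm,dd in(('top',d),('scene',grab('scene')[2])):
    u,v,X=cloud(nm,dd); m=(X[:,1]>.27)&(X[:,1]<.4)&(X[:,0]>.38)&(X[:,0]<.75)&(X[:,2]>.02)&(X[:,2]<.17)
    Y=X[m]; yy=Y[:,1]-.037*(Y[:,0]-.56)
    for z0 in np.arange(.03,.17,.02):
        k=abs(Y[:,2]-z0)<.01
        if k.sum()>5: print(nm,round(z0,2),k.sum(),np.percentile(yy[k],[5,50,95]).round(3))
# cover line fit: edge pixels of blue
h=cv2.cvtColor(b,cv2.COLOR_RGB2HSV); m=(h[...,1]>110)&(h[...,0]>95)&(h[...,0]<125); m[:,:160]=0; m[:,175:]=0; m[:125]=0;m[266:]=0
v,u=np.nonzero(m); print(pix2w('top',np.c_[u,v][::max(1,len(u)//8)],z=.15).round(3))
E
```

```text
t 15.43 pos [555.9 105.9 242.7] F [ 0.2  0.2 -0.2] w 0.2
shift [294.    8.    2.9] turn [ 0.009 -0.    -0.01 ] tool axes in world rows xyz [[-0.03, 1.0, 0.0], [1.0, 0.03, 0.009], [0.009, 0.001, -1.0]]
scene 0.03 511 [0.275 0.289 0.293]
scene 0.05 506 [0.293 0.295 0.298]
scene 0.07 528 [0.298 0.301 0.303]
scene 0.09 537 [0.303 0.306 0.309]
scene 0.11 562 [0.309 0.311 0.314]
scene 0.13 592 [0.314 0.317 0.319]
scene 0.15 435 [0.319 0.321 0.326]Traceback (most recent call last):
  File "<stdin>", line 11, in <module>
  File "h.py", line 9, in pix2w
    u=cv2.undistortPoints(pts,np.array(c['mtx']),np.array(c['D'])).reshape(-1,2)
      ~~~~~~~~~~~~~~~~~~~^^^^^^^^^^^^^^^^^^^^^^^^^^^^^^^^^^^^^^^^^
cv2.error: OpenCV(4.12.0) /io/opencv/modules/calib3d/src/undistort.dispatch.cpp:347: error: (-215:Assertion failed) CV_IS_MAT(_src) && CV_IS_MAT(_dst) && (_src->rows == 1 || _src->cols == 1) && (_dst->rows == 1 || _dst->cols == 1) && _src->cols + _src->rows - 1 == _dst->rows + _dst->cols - 1 && (CV_MAT_TYPE(_src->type) == CV_32FC2 || CV_MAT_TYPE(_src->type) == CV_64FC2) && (CV_MAT_TYPE(_dst->type) == CV_32FC2 || CV_MAT_TYPE(_dst->type) == CV_64FC2) in function 'cvUndistortPointsInternal'
```

View pics/p10.png

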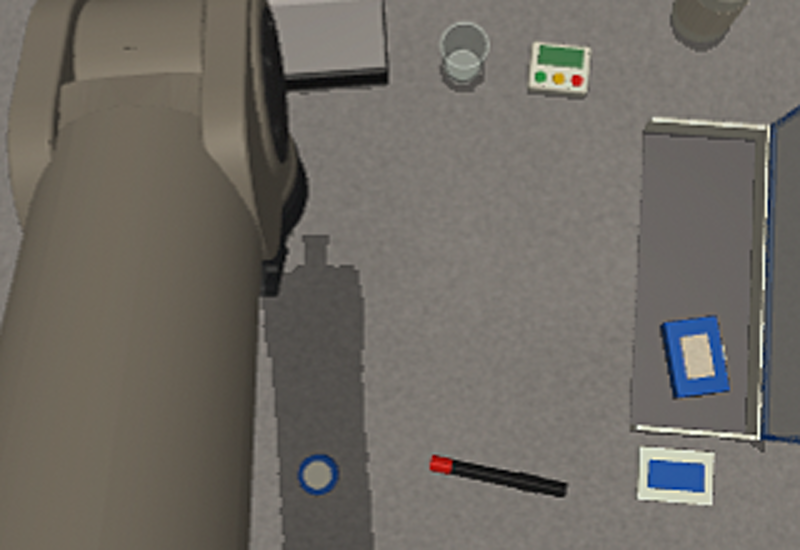

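>>> play_rows --deltas '[[0,[45,3,0],[0,0,0]],[0,[100,5,0],[0,0,0]],[0,[160,5,0],[0,0,0]],[0,[215,8,0],[0,0,0]],[0,[255,8,0],[0,0,0]],[0,[275,8,0],[0,0,0]],[0,[280,8,0],[0,0,0]],[0,[280,8,0],[0,0,0]]]'

```text
clock: 16.52
tcp_pos: [0.5547, 0.3845, 0.2391]
orientation: [2.186, 2.25, 0.001]
contact_force: [0.2, -0.8, -0.4]
grip_width: -0.0003
```

```bash
python3 go.py 555 376 105 92.3;  python3 - <<'E'
from h import *
o,b,d=grab('scene'); p=w2pix('scene',[[.416,.171,0],[.416,.171,.035],[.709,.180,0],[.709,.18,.035],[.555,.376,.2]]); print(p.round()); save('p11.png',b,(370,80,530,320),2.5)
E
```

```text
t 16.52 pos [554.7 384.5 239.1] F [ 0.2 -0.8 -0.4] w -0.3
shift [ -8.1  -0.5 134.1] turn [ 0.004  0.003 -0.011] tool axes in world rows xyz [[-0.029, 1.0, -0.003], [1.0, 0.029, 0.004], [0.004, -0.003, -1.0]]
[[400. 200.]
 [402. 187.]
 [392. 282.]
 [394. 267.]
 [520. 159.]]
```

View pics/p11.png

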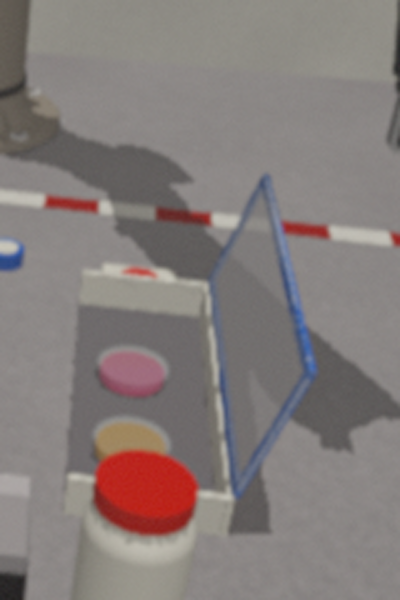

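Both lidded dishes, at (132,372) and (130,440), are inside the left bay, clear of the mouth line at about column 75 and of the walls. Next I'll go down behind the cover.

>>> play_rows --deltas '[[0,[-8,0,45],[0,0,0]],[0,[-8,0,90],[0,0,0]],[0,[-8,0,125],[0,0,0]],[0,[-8,0,134],[0,0,0]],[0,[-8,0,134],[0,0,0]]]'

```text
clock: 17.2
tcp_pos: [0.5563, 0.375, 0.1061]
orientation: [2.187, 2.248, 0.002]
contact_force: [0.2, -1.1, 0.6]
grip_width: 0.0003
```

```bash
python3 go.py 555 300 105 92.3
```

```text
t 17.2 pos [556.3 375.  106.1] F [ 0.2 -1.1  0.6] w 0.3
shift [-75.   -3.3   1.3] turn [ 0.005  0.003 -0.013] tool axes in world rows xyz [[-0.027, 1.0, -0.003], [1.0, 0.027, 0.005], [0.005, -0.003, -1.0]]
```

>>> play_rows --deltas '[[0,[-28,0,0],[0,0,0]],[0,[-43,0,0],[0,0,0]],[0,[-56,0,0],[0,0,0]],[0,[-69,0,0],[0,0,0]],[0,[-82,0,0],[0,0,0]],[0,[-95,0,0],[0,0,0]],[0,[-107,0,0],[0,0,0]],[0,[-117,0,0],[0,0,0]]]'

```text
clock: 18.2
tcp_pos: [0.5592, 0.257, 0.1063]
orientation: [2.188, 2.247, 0.001]
contact_force: [-0.3, 1.9, 0.7]
grip_width: -0.0001
```

>>> play_rows --deltas '[[0,[-8,0,0],[0,0,0]],[0,[-17,0,3],[0,0,0]],[0,[-25,0,9],[0,0,0]],[0,[-32,0,16],[0,0,0]],[0,[-39,0,25],[0,0,0]],[0,[-44,0,33],[0,0,0]],[0,[-48,0,40],[0,0,0]],[0,[-51,0,47],[0,0,0]]]'

```text
clock: 19.2
tcp_pos: [0.5607, 0.2056, 0.0589]
orientation: [2.188, 2.247, 0.001]
contact_force: [-0.0, -0.6, 0.6]
grip_width: -0.0001
```

```bash
python3 go.py 555 203 38 92.3
python3 - <<'E'
from h import *
for nm in('scene','top'):
    u,v,X=cloud(nm,grab(nm)[2]); m=(X[:,1]>.15)&(X[:,1]<.34)&(((X[:,0]>.42)&(X[:,0]<.48))|((X[:,0]>.63)&(X[:,0]<.70)))&(X[:,2]>.038)&(X[:,2]<.16)
    Y=X[m]; yy=Y[:,1]-.037*(Y[:,0]-.56)
    for y0 in np.arange(.17,.31,.02):
        k=abs(yy-y0)<.01
        if k.sum()>5: print(nm,round(y0,2),k.sum(),np.percentile(Y[k,2],[10,50,90]).round(3))
E
```

```text
t 19.2 pos [560.7 205.6  58.9] F [-0.  -0.6  0.6] w -0.1
shift [-2.4 -5.9 20.9] turn [ 0.004  0.003 -0.013] tool axes in world rows xyz [[-0.027, 1.0, -0.003], [1.0, 0.027, 0.004], [0.004, -0.003, -1.0]]
scene 0.17 27 [0.06  0.062 0.064]
scene 0.19 332 [0.059 0.06  0.063]
scene 0.21 255 [0.055 0.057 0.058]
scene 0.23 281 [0.051 0.053 0.054]
scene 0.25 353 [0.047 0.049 0.051]
scene 0.27 382 [0.043 0.045 0.047]
scene 0.29 282 [0.04  0.043 0.044]
top 0.17 94 [0.059 0.063 0.065]
top 0.19 441 [0.058 0.061 0.064]
top 0.21 434 [0.054 0.057 0.059]
top 0.23 402 [0.051 0.053 0.056]
top 0.25 271 [0.047 0.05  0.052]
top 0.27 211 [0.043 0.046 0.049]
top 0.29 156 [0.04  0.043 0.046]
```

>>> play_rows --deltas '[[0,[-2,0,5],[0,0,0]],[0,[-3,0,10],[0,0,0]],[0,[-3,0,14],[0,0,0]],[0,[-3,0,17],[0,0,0]],[0,[-3,0,19],[0,0,0]],[0,[-3,0,20],[0,0,0]],[0,[-3,0,20],[0,0,0]]]'

```text
clock: 20.18
tcp_pos: [0.5605, 0.2019, 0.0408]
orientation: [2.19, 2.247, -0.001]
contact_force: [-8.7, -3.2, 23.7]
grip_width: -0.0001
```

```bash
python3 go.py 555 203 36 92.3
```

```text
t 20.18 pos [560.5 201.9  40.8] F [-8.7 -3.2 23.7] w -0.1
shift [ 1.2 -5.5  4.8] turn [ 0.002  0.003 -0.014] tool axes in world rows xyz [[-0.026, 1.0, -0.003], [1.0, 0.026, 0.002], [0.002, -0.003, -1.0]]
```

The tip stopped at 40.8 mm with 24 N, so the cover is on its stop. I'll lift off and check.

>>> play_rows --deltas '[[0,[0,0,-15],[0,0,0]],[0,[0,0,-60],[0,0,0]],[0,[0,0,-110],[0,0,0]],[0,[0,0,-160],[0,0,0]],[0,[20,-60,-200],[0,0,0]],[0,[60,-110,-200],[0,0,0]],[0,[110,-150,-200],[0,0,0]],[0,[160,-190,-200],[0,0,0]]]'

```text
clock: 21.18
tcp_pos: [0.3739, 0.3478, 0.2408]
orientation: [2.191, 2.247, 0.002]
contact_force: [0.6, 0.9, -0.3]
grip_width: -0.0002
```

>>> play_rows --deltas '[[0,[50,0,0],[0,0,0]],[0,[100,0,0],[0,0,0]],[0,[140,0,0],[0,0,0]],[0,[140,0,0],[0,0,0]]]'

```text
clock: 21.68
tcp_pos: [0.3687, 0.4911, 0.2402]
orientation: [2.186, 2.253, 0.002]
contact_force: [-0.6, -0.6, -0.3]
grip_width: 0.0
```

Run:
```python
from h import *
o,b,d=grab('top'); save('p12.png',b,(130,80,510,320),2.1)
for nm in('scene','top'):
    u,v,X=cloud(nm,grab(nm)[2]); m=(X[:,1]>.15)&(X[:,1]<.34)&(X[:,0]>.42)&(X[:,0]<.70)&(X[:,2]>.025)&(X[:,2]<.16)
    Y=X[m]; yy=Y[:,1]-.037*(Y[:,0]-.56)
    for y0 in np.arange(.17,.31,.03):
        k=abs(yy-y0)<.01
        if k.sum()>5: print(nm,round(y0,2),k.sum(),np.percentile(Y[k,2],[10,50,90]).round(3))
o=r.get_obs();print(o['clock'],o['tcp_pos'],o['contact_force'])
```

```text
scene 0.17 133 [0.041 0.042 0.043]
scene 0.2 767 [0.04  0.041 0.042]
scene 0.23 726 [0.04  0.041 0.042]
scene 0.26 767 [0.04  0.041 0.042]
scene 0.29 579 [0.039 0.041 0.043]
top 0.17 284 [0.04  0.043 0.045]
top 0.2 979 [0.04  0.042 0.044]
top 0.23 975 [0.04  0.042 0.044]
top 0.26 982 [0.04  0.042 0.044]
top 0.29 570 [0.04  0.043 0.045]
21.825 [0.37083461 0.48653085 0.24057467] [ 0.15932546 -0.07070295  0.26707085]
```

View pics/p12.png

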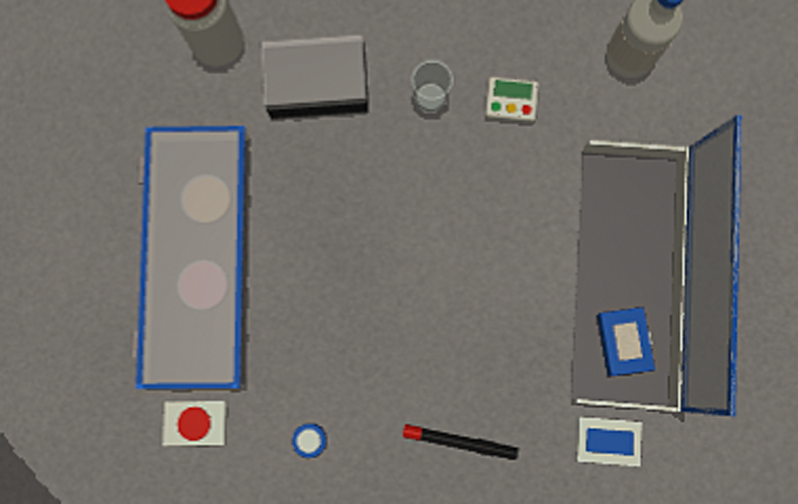

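The left cover lies level at about 41 mm over both dishes, at (205,198) and (201,285). The box, at (627,342), is inside the right bay with that cover open, and the bystanders look unmoved.

```bash
python3 -c "
from bench import r
print(r.hand_in())"
```

```text
the job is handed in; nothing more can be done
None
```

I slid the blue slide box into the right bay (blue rectangle sign) and both dishes into the left bay (red disc sign). I then tipped the left cover shut and handed the job in at about 22 s of the 72 s allowed.

- **Left cover:** both cameras' depth puts the closed panel level at 41–43 mm across its whole width. It was on its stop under a brief 24 N press from the fingertips.
- **Dishes and box:** the last pictures show both dishes inside the left bay and the box inside the right bay, all clear of the walls and mouths. The lids looked in place in the last view before the cover was closed.
- **Everything else:** the right cover is still open, and the pen, cap, timer, tip box and beaker look unmoved. I checked those by eye, not by measuring. The arm is clear of everything, with no contact force.

No check failed or disagreed with another.

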